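Cure a resin swatch strip on the lamp pad

ROBOT

A 6-joint arm with a two-finger parallel gripper is mounted at the origin on the work surface. World frame = base frame: x ahead of the robot, y to its left, z up, the work surface at z = 0. Lengths are in mm, angles in rad, forces in N, time in s.
With the tool pointing down it reaches from about 350 to 875 mm from the base axis. Payload 15.5 kg.
Tool frame: the origin (TCP) lies midway between the tips of the shut fingers; the grasp point (between the pads) lies 19 mm behind it (env.hold_point_z is the distance from the TCP to the grasp point, in mm); z points along the fingers, y is the line along which they close (so a half turn about z gives the same grasp; the last joint's range is limited). The gripper opens to 85 mm and grips with 20 to 120 N. Pads are 22 mm wide; open, the fingers measure 114 mm over their backs; the gripper's body (76 mm by 85 mm) begins 54 mm behind the grasp point. The pads swing forward as they close: fully open they stand 13 mm farther back than shut.
Start: joints at [1.008, 0.494, 1.345, -0, 1.302, -0.096], TCP at [281.265, 558.137, 231.277] pointing down, gripper open.
Joint ranges: [-2.91, 2.91], [-0.82, 2.16], [0.22, 2.67], [-1.22, 4.37], [0.12, 2.79], [-3.08, 3.08]. Speed limits (rad/s): [1.89, 1.89, 2.57, 3.01, 3.01, 3.01].

INTERFACE

Orientations are given as a unit quaternion [w, x, y, z].
In Python, from bench import env, hand, status, imaging gives the robot as it stands. Calls block until the motion is done:
- env.reach(position, orientation): joint-space move of the TCP to a pose.
- env.movel(position, ori=None, rate=150): straight line of the TCP; ori=None keeps the orientation; rate is the mean speed in mm/s.
- env.goto_joints(angles): joint-space move.
- hand.set_gripper(opening, grip_force=None): opening from 0.0 (shut) to 1.0 (fully open); grip_force is the grip in N (None keeps the last); returns when the fingers have stopped.
- env.dwell(seconds).
- env.solve_ik(position, orientation): joint angles nearest the present ones, or None.
- status.read_state(): the state.
- imaging.camera(name): name is "scene" or "top" or "wrist"; returns (picture, depth): 384x512x3 uint8, blue, green, red; 384x512 float32, mm along the optical axis (not along the pixel's ray), 0 where there is no reading.
- imaging.calibration(name): a dict with "K" (3x3 intrinsics, pixels), "view" (4x4, takes a point from world to camera coordinates). Camera axes: x right, y down, z forward; pixel columns grow to the right and rows downward; lengths in mm; the calibration is good to about 2 mm. The wrist camera is an equidistant fisheye: a pixel r from the principal point sees the ray r / f radians off the axis. A picture is of the moment at which its call begins: read the wrist's pose just before it. calibration takes no time and is no camera call; for the wrist camera it gives the pose at the moment of the call.
A pose or a line that the arm cannot do raises env.Unreachable and nothing moves.
- env.hand_in(): hands the job in; it is judged then, once.
The state is a dict: "time_s": time; "joint_pos": joint angles; "qvel": joint speeds; "tau": joint torques, N m; "ee_pos": TCP position; "orientation": TCP orientation; "contact_force": force on the tool from outside, world axes, zero at the start; "ft_torque": the same for the moment, N m; "gripper_width": opening from 0.0 (shut) to 1.0 (fully open); "grasp_force": force on a finger pad.
Only numpy, scipy, OpenCV 4.12 (cv2) and the standard library are available. Lean on these libraries where they do the work, as an engineer would, in place of code of your own. Each camera call takes 0.05 s, during which the arm holds its last target. There are 200 camera calls.

TASK

Slide the thin swatch strip along its wooden tray until roughly a third of it sticks out past the tray's open front, pick it up by that overhanging end and lay it flat on the lamp's violet glass, wholly within the glass, without dropping it. Once it lies there released, press the green start button fully down and let it spring back. Leave the red button and the other things on the bench alone.

Things in the scene. Friction and masses are not known exactly. Their poses are not given: they have to be found in the camera images.
- strip: Thin cream acrylic swatch strip, 130 mm long (x) by 50 mm wide (y) by 6 mm thick, about 55 g, three dark colour patches on top. Origin: centre of its underside; z up. It starts flat in the tray's channel, long axis along it, too close to the rails to be gripped there.
- strip_near (a point): Middle of the strip's short edge at its -x end (65 mm from its centre, 3 mm above its underside): the end next to the tray's open front at the start.
- strip_far (a point): Middle of the strip's short edge at its +x end (65 mm from its centre, 3 mm above its underside).
- tray: Fixed wooden tray block, 216 mm long (x), 84 mm wide (y). Origin: centre of its underside, on the bench. Channel floor 40 mm above the bench; a rail 12 mm wide and 12 mm high along each long side leaves a channel 60 mm wide; an 8 mm thick wall, as high as the rails, closes its +x end. The -x end is open. It may stand left or right of the lamp.
- tray_front (a point): Middle of the tray's open front edge, at floor height, 108 mm from the tray's origin along its -x: a sheer 40 mm drop to the bench. At the start the strip's near end is 5 to 30 mm inside this edge, with 45 mm or more of free channel floor behind its far end.
- lamp: Fixed black curing-lamp pad, 270 mm (x) by 130 mm (y) by 40 mm high, flat top. Origin: centre of its underside, on the bench. The glass is in its +x part, the two buttons at its -x end.
- glass (a point): Centre of the violet glass, flush with the pad's top (40 mm above the bench): 160 mm along its x by 76 mm along its y, with a thin aluminium border flush round it. Axes as the lamp's.
- start (a joint): Green start button: 0 released, 0.006 m fully down. A spring pushes it back; 1.5 N starts it, 5 N holds it fully down.
- start_top (a point): Centre of the top of the green button's 34 mm wide cap, 18 mm above the pad's top when released; it goes straight down. At lamp x = -95 mm, y = +33 mm.
- stop (a joint): Red stop button, same make as the green one; not to be pressed.
- stop_top (a point): Centre of the top of the red button's cap, 66 mm from the green one, at lamp x = -95 mm, y = -33 mm.
- mug: Bystander: orange mug, 76 mm across, 85 mm high, handle on its +y side; origin under its centre.
- pen_rest: Bystander: wooden rest 140 by 70 mm with three pens lying on it, 26 mm high; origin under its centre.
- bottle: Bystander: green bottle with yellow cap, 66 mm across, 170 mm high; origin under its centre.
- brush_pot: Bystander: clear pot of brushes, 72 mm across, 190 mm high; origin under its centre.
- resin_tin: Bystander: tin with a blue label, 80 mm across, 75 mm high; origin under its centre.
- carton: Bystander: cardboard carton 90 (x) by 120 (y) by 60 mm; origin under its centre.
- sand_block: Bystander: cork sanding block 50 (x) by 110 (y) by 35 mm; origin under its centre.
There are look-alikes about, which are no part of the job. Leave any pink look-alike of the tray alone.

How it is judged:
By the outcome, as a careful person would: the job done as asked, in the order asked, and still so for the second after the job is handed in, with the robot touching nothing.
It also fails if it takes over 64 s, if anything falls off the work surface, if the arm or the gripper's body presses on something with over 40 N, if the wrist force passes 120 N, or if a joint passes its speed limit or range.

## Working session

There is one attempt and no reset: what is moved stays moved. The work goes in short steps, each a Python script; the robot and the scene stay as the last script left them, time stands still between calls to the robot, and variables do not carry over. Pictures are saved under pics/ and viewed, at most 10 in all, crops included, and the job is handed in when it is done.

```bash
ls; mkdir -p pics; python3 - <<'E'
from bench import env,hand,status,imaging
import cv2,numpy as np
for n in ("top","scene"):
    p,d=imaging.camera(n); cv2.imwrite(f"pics/{n}0.png",p); np.save(f"{n}0.npy",d)
    c=imaging.calibration(n); print(n,c["K"],c["view"])
s=status.read_state();print(s["time_s"],s["orientation"],s["contact_force"],env.hold_point_z)
E
```

```text
pics
top [[391.3739034    0.         253.46461012]
 [  0.         391.3739034  190.51589652]
 [  0.           0.           1.        ]] [[ 2.60860094e-02 -9.99641233e-01  6.07657101e-03 -1.02073834e+01]
 [-9.88740578e-01 -2.66965829e-02 -1.47239131e-01  4.97749533e+02]
 [ 1.47348530e-01 -2.16727099e-03 -9.89082258e-01  1.38908358e+03]
 [ 0.00000000e+00  0.00000000e+00  0.00000000e+00  1.00000000e+00]]
scene [[472.80265438   0.         252.95696199]
 [  0.         472.80265438 187.36499441]
 [  0.           0.           1.        ]] [[ 8.50794014e-01  5.25429635e-01  8.55827943e-03 -4.17650066e+02]
 [ 4.23835860e-01 -6.76479836e-01 -6.02277506e-01 -1.76215028e+02]
 [-3.10664947e-01  5.16041403e-01 -7.98240917e-01  1.56486942e+03]
 [ 0.00000000e+00  0.00000000e+00  0.00000000e+00  1.00000000e+00]]
0.1 [-1.60734249e-04  2.31276187e-01  9.72887985e-01 -5.18429641e-04] [ 0.55102665  0.02422542 -0.22290736] 18.700000000000003
```

View pics/top0.png

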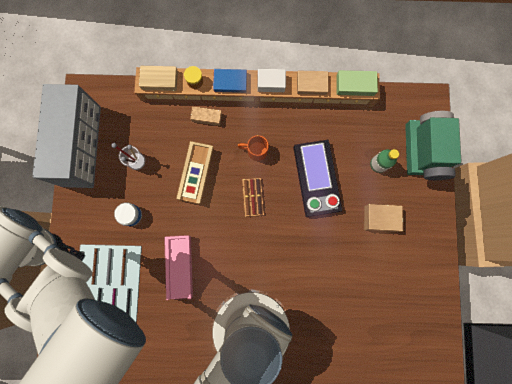

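View pics/scene0.png

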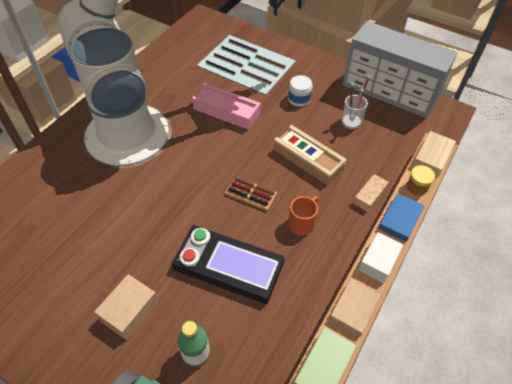

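The tray candidates are wooden with the strip (top view 195,173) and pink (178,267). The wooden one holds the cream strip with its three patches, so it's the one meant. The lamp is at (319,178), with green at (314,204) and red at (333,201). I'll confirm in a crop and measure.

```bash
cat > h.py <<'E'
import cv2,numpy as np
def ray(c,uv,z):
    """pixels -> world points on plane z (pinhole cameras)"""
    K,V=np.array(c["K"]),np.array(c["view"]);R,t=V[:3,:3],V[:3,3]
    uv=np.atleast_2d(uv).astype(float)
    d=np.c_[uv,np.ones(len(uv))]@np.linalg.inv(K).T@R
    o=-R.T@t
    return o+d*((z-o[2])/d[:,2])[:,None]
def blobs(m,amin=8):
    n,l,s,c=cv2.connectedComponentsWithStats(m.astype(np.uint8))
    return [(l==i,c[i],s[i,4]) for i in range(1,n) if s[i,4]>=amin]
def rect(m):
    cs,_=cv2.findContours(m.astype(np.uint8),cv2.RETR_EXTERNAL,cv2.CHAIN_APPROX_NONE)
    return cv2.minAreaRect(max(cs,key=cv2.contourArea))
E
python3 - <<'E'
from bench import imaging
from h import *
p=cv2.imread("pics/top0.png");c=imaging.calibration("top")
cv2.imwrite("pics/crop0.png",cv2.resize(p[130:225,165:365],None,fx=4,fy=4,interpolation=cv2.INTER_CUBIC))
for n in("top","scene"):
    p=cv2.imread(f"pics/{n}0.png");c=imaging.calibration(n);h=cv2.cvtColor(p,cv2.COLOR_BGR2HSV);H,S,V=[h[...,i].astype(int) for i in range(3)]
    M={"violet":((H>115)&(H<140)&(S>60)&(V>150),40),"green":((H>45)&(H<90)&(S>100),58),"red":(((H<6)|(H>172))&(S>140)&(V>120),58),"blue":((H>105)&(H<135)&(S>120)&(V<170),46),"greenp":((H>45)&(H<90)&(S>80),46),"redp":(((H<6)|(H>172))&(S>140),46)}
    for k,(m,z) in M.items():
        for b,cc,a in blobs(m):
            w=ray(c,cc,z)[0]
            if not(300<w[0]<800 and -300<w[1]<320):continue
            print(n,k,cc.round(1),a,w.round(1),end=" ")
            if k=="violet" and a>300:
                q=ray(c,cv2.boxPoints(rect(b)),z)[:,:2];print(q.round(1).tolist(),end="")
            print()
E
```

```text
top violet [315.7 166.5] 843 [ 592.9 -223.1   40. ] [[664.3, -172.7], [679.9, -245.3], [523.1, -273.2], [508.0, -201.7]]
top green [192.4 179.8] 34 [527.9 224.   58. ] 
top green [314.3 203.3] 54 [ 454.3 -215.5   58. ] 
top red [251.3 186.4] 28 [509.5  11.1  58. ] 
top red [190.2 189.1] 42 [493.5 230.1  58. ] 
top red [252.6 204.3] 30 [445.    4.7  58. ] 
top red [332.2 200.4] 56 [ 466.4 -279.8   58. ] 
top blue [194.6 170.5] 34 [564.4 219.3  46. ] 
top greenp [192.5 179.7] 37 [530.2 225.5  46. ] 
top greenp [314.2 203.4] 57 [ 455.3 -217.    46. ] 
top redp [251.7 186.6] 39 [510.8   9.7  46. ] 
top redp [190.2 189.1] 42 [495.3 232.   46. ] 
top redp [253.1 205.1] 43 [443.5   3.1  46. ] 
top redp [332.2 200.4] 56 [ 468.  -282.3   46. ] 
scene violet [242.2 264.4] 1459 [ 594.2 -221.1   40. ] [[523.7, -269.8], [502.5, -199.7], [662.3, -171.9], [677.7, -241.0]]
scene green [301.9 144.7] 27 [534.  218.1  58. ] 
scene green [199.6 234.6] 83 [ 454.6 -214.5   58. ] 
scene red [293.3 139.2] 39 [500.1 224.1  58. ] 
scene red [241.4 185.4] 31 [460.3 -15.1  58. ] 
scene red [261.8 193.4] 33 [525.2  -8.7  58. ] 
scene red [188.9 254.9] 96 [ 466.8 -279.1   58. ] 
scene blue [310.6 150.5] 31 [564.1 221.3  46. ] 
scene greenp [301.9 144.8] 32 [530.  227.7  46. ] 
scene greenp [199.7 234.3] 91 [ 449.3 -208.    46. ] 
scene redp [293.3 139.2] 39 [495.5 234.4  46. ] 
scene redp [240.7 186.3] 73 [455.4 -11.4  46. ] 
scene redp [261.5 194.5] 72 [522.3  -4.5  46. ] 
scene redp [188.9 254.9] 96 [ 461.8 -274.4   46. ]
```

View pics/crop0.png

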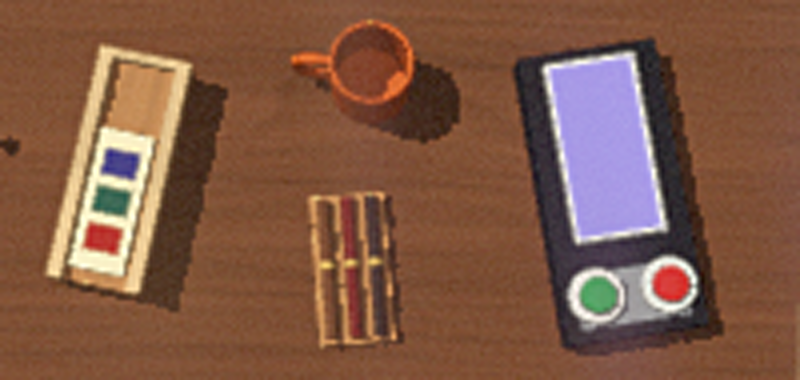

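The crop confirms it: cream strip with red/green/blue patches in the wooden tray, open front at the bottom (crop 95,288); lamp with green button left (598,296) and red right (672,285). Both views agree, so next I compute the tray corners and look with the wrist camera from above.

```bash
cat >> h.py <<'E'
def down(yaw):
    a=np.pi/2+yaw/2
    return [0,np.cos(a),np.sin(a),0]
def fray(c,uv,z):
    K,V=np.array(c["K"]),np.array(c["view"]);R,t=V[:3,:3],V[:3,3]
    x=(np.atleast_2d(uv).astype(float)-K[:2,2])/[K[0,0],K[1,1]]
    r=np.linalg.norm(x,axis=1,keepdims=True)
    d=np.c_[x/np.maximum(r,1e-9)*np.sin(r),np.cos(r)]@R
    o=-R.T@t
    return o+d*((z-o[2])/d[:,2])[:,None]
E
python3 - <<'E'
from bench import env,hand,status,imaging
from h import *
c=imaging.calibration("top")
q=np.array([[100,45],[192,62],[137,293],[47,277]])/4+[165,130]-.4
w=ray(c,q,52)[:,:2];print(w.round(1).tolist())
e=(w[0]+w[1]-w[2]-w[3])/2;print("tray centre",w.mean(0),"len",np.linalg.norm(e),"yaw",np.arctan2(e[1],e[0]))
yaw=-.185;u=np.array([np.cos(yaw),np.sin(yaw)])
C=np.array([530,226.7]);print("front",(C-w.mean(0))@u+108-65,"gap",100-65-(C-w.mean(0))@u)
P=C+u*88
env.reach([*P,200],down(yaw))
c=imaging.calibration("wrist");p,d=imaging.camera("wrist");cv2.imwrite("pics/w1.png",p)
import pickle;pickle.dump(c,open("w1.pkl","wb"))
s=status.read_state();print(s["time_s"],np.round(s["joint_pos"],2),s["ee_pos"])
E
```

```text
[[673.5, 242.2], [659.8, 157.2], [445.6, 197.6], [457.9, 278.9]]
tray centre [559.19992538 218.9437747 ] len 218.31601216712306 yaw -0.17763314144090023
front 12.871604069144652 gap 65.12839593085535
1.9167 [ 0.24  0.56  1.31  0.    1.27 -1.15] [616.09281014 211.50171329 200.10357242]
```

View pics/w1.png

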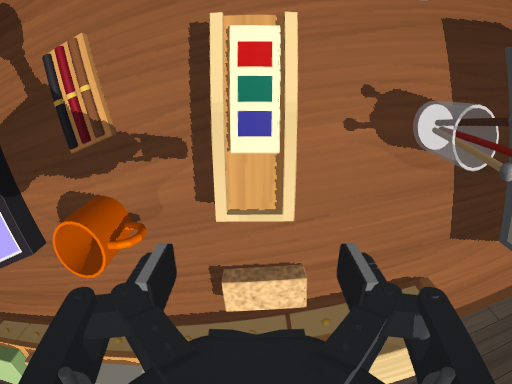

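The wrist view shows the strip from rows 27 to 152 at column 255, the tray front at row ~13 and the free channel down to row ~210. I'll cast these points, then push.

```bash
python3 - <<'E'
from h import *
import pickle
c=pickle.load(open("w1.pkl","rb"));p=cv2.imread("pics/w1.png")
print(c["K"])
h=cv2.cvtColor(p,cv2.COLOR_BGR2HSV).astype(int)
yaw=-.185;u=np.array([np.cos(yaw),np.sin(yaw)]);v=np.array([-u[1],u[0]])
T=np.array([559.2,218.9])
cream=(h[...,1]<60)&(h[...,2]>200);cream[:,:225]=0;cream[:,285:]=0;cream[170:]=0
b=max(blobs(cream),key=lambda x:x[2])[0]
q=cv2.boxPoints(rect(b));w=fray(c,q,46)[:,:2];print(q.round(),"strip c",w.mean(0).round(1))
f=lambda uv,z:(fray(c,uv,z)[:,:2]-T)@np.c_[u,v]
print("strip in tray frame",f(q,46).round(1).tolist())
print("rail ends",f([[209,13],[298,13],[217,221],[294,221]],52).round(1).tolist(),"floor front",f([253,14],40).round(1))
print("wall inner",f([253,209],52).round(1))
E
```

```text
[[297.31863964   0.         256.18048193]
 [  0.         297.31863964 188.66591868]
 [  0.           0.           1.        ]]
[[230. 151.]
 [230.  25.]
 [280.  25.]
 [280. 151.]] strip c [530.7 227.3]
strip in tray frame [[34.4, -22.4], [-93.5, -21.4], [-93.5, 27.3], [34.4, 28.4]]
rail ends [[-105.6, -41.4], [-105.4, 44.3], [109.5, -38.0], [109.4, 45.1]] floor front [[-106.4    0.9]]
wall inner [[95.3  0.9]]
```

```bash
python3 - <<'E'
from bench import env,hand,status,imaging
from h import *
import pickle
yaw=-.185;u=np.array([np.cos(yaw),np.sin(yaw)]);v=np.array([-u[1],u[0]]);T=np.array([559.2,218.9])
P=lambda a,b,z:[*(T+a*u+b*v),z]
hand.set_gripper(0.0)
env.movel(P(60,2.5,70),down(yaw),rate=150)
env.movel(P(60,2.5,42.5),rate=60);print(status.read_state()["contact_force"])
env.movel(P(-7,2.5,42.5),rate=45);s=status.read_state();print(s["contact_force"],s["ee_pos"])
env.movel(P(-4,2.5,42.5),rate=60)
env.movel(P(-4,2.5,160),rate=200)
c=imaging.calibration("wrist");p,d=imaging.camera("wrist");cv2.imwrite("pics/w2.png",p)
pickle.dump(c,open("w2.pkl","wb"));print(status.read_state()["time_s"])
for n in("top","scene"): cv2.imwrite(f"pics/{n}2.png",imaging.camera(n)[0])
E
```

```text
[ 0.10865855  0.28511733 -0.03951177]
[1.32790391 0.27517973 0.44932096] [552.91306572 222.57724914  42.44829485]
6.9917
```

View pics/w2.png

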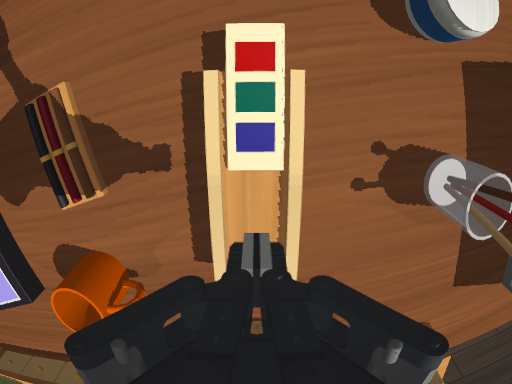

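The wrist view shows the strip at rows 24–170 and the tray front at row ~70, so it overhangs by about a third and sits straight. Next I measure it and grip across its width, tips near flush with its underside.

```bash
python3 - <<'E'
from bench import env,hand,status,imaging
from h import *
import pickle
yaw=-.185;u=np.array([np.cos(yaw),np.sin(yaw)]);v=np.array([-u[1],u[0]]);T=np.array([559.2,218.9])
P=lambda a,b,z:[*(T+a*u+b*v),z]
c=pickle.load(open("w2.pkl","rb"));p=cv2.imread("pics/w2.png");h=cv2.cvtColor(p,cv2.COLOR_BGR2HSV).astype(int)
m=(h[...,1]<60)&(h[...,2]>200);m[:,:222]=0;m[:,288:]=0;m[200:]=0
b=max(blobs(m),key=lambda x:x[2])[0]
f=(fray(c,cv2.boxPoints(rect(b)),46)[:,:2]-T)@np.c_[u,v];print(f.round(1).tolist())
a0=f[:,0].mean()-65;b0=f[:,1].mean();print("near end",a0,"lat",b0)
g=a0+20
hand.set_gripper(0.85,40)
env.movel(P(g,b0,120),rate=250)
env.movel(P(g,b0,60),rate=150)
env.movel(P(g,b0,36),rate=60);print(status.read_state()["contact_force"])
hand.set_gripper(0.0,40)
s=status.read_state();print(s["gripper_width"],s["grasp_force"],s["contact_force"],s["ee_pos"],s["time_s"])
c=imaging.calibration("wrist");p,d=imaging.camera("wrist")
q=imaging.camera("scene")[0][90:190,230:360]
out=np.zeros((384,800,3),np.uint8);out[:,:400]=p[:,56:456];out[:308,400:]=cv2.resize(q,(400,308))
cv2.imwrite("pics/w3.png",out)
E
```

```text
[[-147.9, -22.2], [-147.8, 26.7], [-20.3, 28.0], [-20.3, -23.6]]
near end -149.06552744743158 lat 2.207162080171221
[ 0.06660919 -0.97685946  0.47393257]
0.5690470260308663 41.840237975120544 [-0.99402925 -0.67429928  5.39474075] [432.87981477 244.89372574  36.32640589] 9.8833
```

View pics/w3.png

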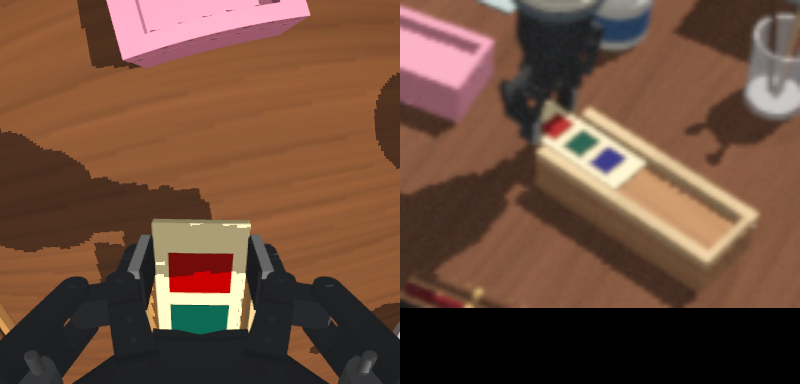

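Grip is good: both pads clamp the strip's long edges at its overhanging end. Lift and carry to above the glass.

```bash
python3 - <<'E'
from bench import env,hand,status,imaging
from h import *
s=status.read_state();x,y,z=s["ee_pos"]
env.movel([x,y,60],rate=50);env.movel([x,y,160],rate=180)
L=.183;uL=np.array([np.cos(L),np.sin(L)]);G=np.array([593.5,-222.])
B=G-45*uL
env.movel([*B,160],down(L),rate=200)
env.movel([*B,70],rate=150)
s=status.read_state();print(s["ee_pos"],s["contact_force"],s["ft_torque"],s["gripper_width"],s["time_s"],np.round(s["joint_pos"],2))
q=imaging.camera("scene")[0][190:320,150:310]
p=imaging.camera("wrist")[0]
t=imaging.camera("top")[0][130:225,280:360]
out=np.zeros((600,800,3),np.uint8);out[:325,:400]=cv2.resize(q,(400,325));out[:300,400:]=cv2.resize(p,(400,300));out[325:600,:232]=cv2.resize(t,(232,275))
cv2.imwrite("pics/w4.png",out)
E
```

```text
[ 549.70422074 -230.34502629   70.68162573] [-0.85815758  0.19118153 -1.04954671] [-0.00245682  0.04049667  0.01247293] 0.5652056390047306 14.6667 [-0.5   0.65  1.58 -0.    0.92 -2.25]
```

View pics/w4.png

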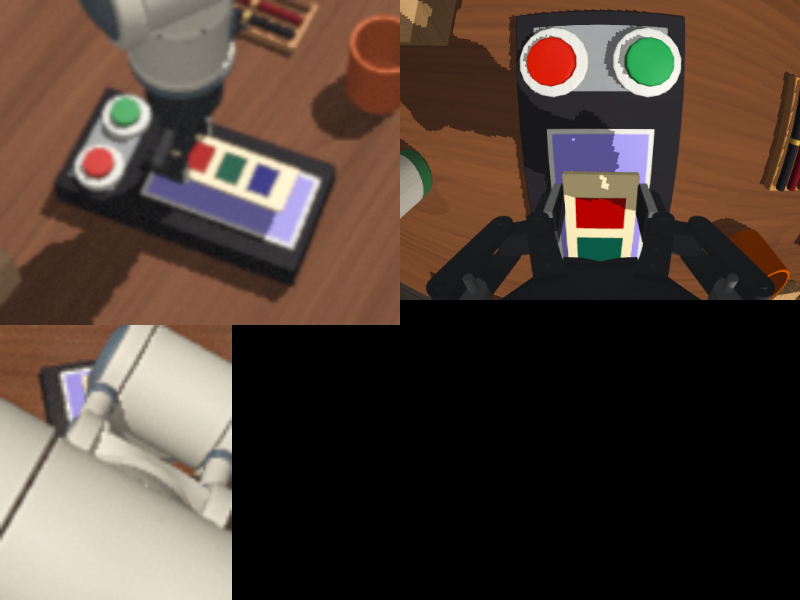

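The strip is held level, aligned over the glass and clear of both buttons. Now I lower it with force monitoring, release, and back off.

```bash
python3 - <<'E'
from bench import env,hand,status,imaging
from h import *
L=.183;uL=np.array([np.cos(L),np.sin(L)]);G=np.array([593.5,-222.])
B=G-45*uL
env.movel([*B,42],rate=60);env.dwell(.2)
f0=status.read_state()["contact_force"][2]
z=42
while z>35:
    z-=.5;env.movel([*B,z],rate=20)
    s=status.read_state();df=s["contact_force"][2]-f0
    print(z,round(s["ee_pos"][2],1),round(df,1),np.round(s["ft_torque"],2))
    if df>4:break
hand.set_gripper(0.7)
s=status.read_state();print(s["gripper_width"],s["contact_force"],s["time_s"])
env.movel([*B,75],rate=60);env.movel([*B-60*uL,190],rate=200)
c=imaging.calibration("wrist");p=imaging.camera("wrist")[0]
q=imaging.camera("scene")[0][190:320,150:310]
out=np.zeros((384,800,3),np.uint8);out[:,:400]=p[:,56:456];out[:325,400:]=cv2.resize(q,(400,325))
cv2.imwrite("pics/w5.png",out);print(status.read_state()["time_s"])
h=cv2.cvtColor(p,cv2.COLOR_BGR2HSV).astype(int);H,S,V=h[...,0],h[...,1],h[...,2]
v=np.array([-uL[1],uL[0]])
for n,m,zz in(("glass",(H>115)&(H<140)&(S>60)&(V>90),40),("green",(H>45)&(H<90)&(S>100)&(V>110),58)):
    b=max(blobs(m),key=lambda x:x[2]);w=fray(c,b[1],zz)[0];print(n,b[1],b[2],w)
E
```

```text
41.5 41.6 -0.5 [ 0.    0.01 -0.07]
41.0 41.0 -0.5 [ 0.01  0.06 -0.03]
40.5 40.5 -0.8 [-0.05  0.05 -0.  ]
40.0 40.0 -0.4 [-0.    0.04  0.04]
39.5 39.5 0.1 [-0.01  0.04  0.02]
39.0 39.0 -0.6 [-0.02 -0.    0.02]
38.5 38.5 -0.2 [0.01 0.01 0.04]
38.0 38.0 -0.1 [-0.    0.05  0.04]
37.5 37.5 0.3 [ 0.01  0.01 -0.03]
37.0 37.4 7.4 [ 0.18  0.35 -0.02]
0.7043961812540264 [-0.40098386 -0.11453669  0.06849256] 18.4083
20.0917
glass [254.85844749 289.456621  ] 438 [ 633.2371496  -214.91145164   40.        ]
green [ 29.85303138 252.2259967 ] 4239 [ 645.43704738 -524.34976693   58.        ]
```

View pics/w5.png

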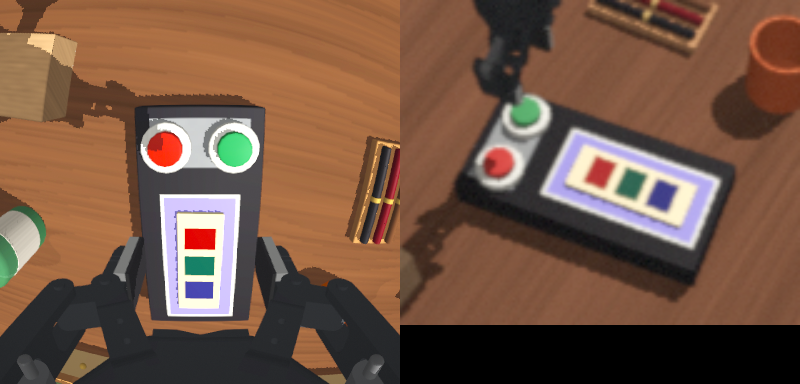

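The strip lies flat and wholly inside the glass, with violet on all sides. The green button is at wrist pixel (291,149), red at (221,149). I'll refine green and press it with shut fingers.

```bash
python3 - <<'E'
from bench import env,hand,status,imaging
from h import *
L=.183
w=fray(imaging.calibration("wrist"),[291,149],58)[0];print(w)
B=np.array([454.5,-215.])
if np.linalg.norm(w[:2]-B)<10: B=(B+w[:2])/2
hand.set_gripper(0.0)
env.movel([*B,150],down(L),rate=150)
env.movel([*B,62],rate=120);env.dwell(.2)
f0=status.read_state()["contact_force"][2];z=59.5
while z>50:
    env.movel([*B,z],rate=20)
    s=status.read_state();df=s["contact_force"][2]-f0
    print(z,round(s["ee_pos"][2],2),round(df,1))
    if df>12:break
    z-=.75 if z>53 else .4
env.dwell(.3);s=status.read_state();print(s["ee_pos"],s["contact_force"])
env.movel([*B,70],rate=40);env.movel([*B,180],rate=150);env.dwell(.5)
s=status.read_state();print(s["time_s"],s["contact_force"])
p=imaging.camera("wrist")[0];q=imaging.camera("scene")[0][190:320,150:310]
out=np.zeros((384,800,3),np.uint8);out[:,:400]=p[:,56:456];out[:325,400:]=cv2.resize(q,(400,325))
cv2.imwrite("pics/w6.png",out)
E
```

```text
[ 455.18038518 -212.78058877   58.        ]
59.5 59.63 2.8
58.75 58.83 2.5
58.0 58.02 4.1
57.25 57.25 4.3
56.5 56.49 4.4
55.75 55.96 9.3
55.0 55.73 23.4
[ 454.97829879 -214.00177647   55.71248257] [-0.65512637 -0.63662271 23.61786916]
26.3 [-0.25029554 -0.64103878 -0.22939454]
```

View pics/w6.png

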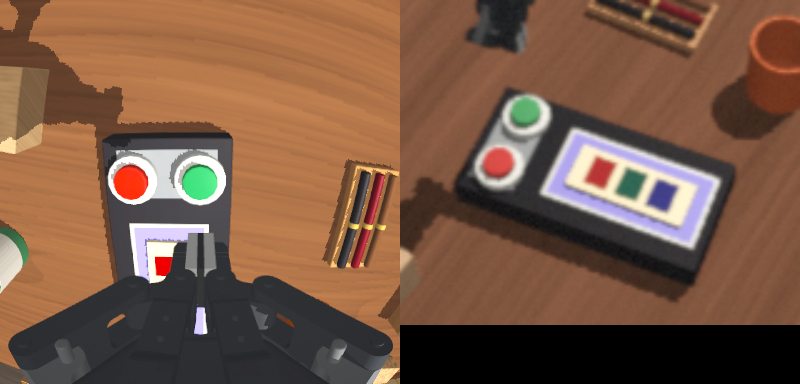

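The cap felt solid at TCP z = 55.7, earlier than the nominal 52. Before trusting that press, I check the actual heights of cap, ring and pad with depth.

```bash
python3 - <<'E'
from bench import env,hand,status,imaging
from h import *
def cast(c,d,fish):
    K,V=np.array(c["K"]),np.array(c["view"]);R,t=V[:3,:3],V[:3,3]
    vv,uu=np.mgrid[:384,:512];x=(np.stack([uu,vv],-1)-K[:2,2])/K[0,0]
    if fish:
        r=np.linalg.norm(x,axis=2,keepdims=True);x=x/np.maximum(r,1e-9)*np.tan(r)
    return (np.dstack([x,np.ones((384,512))])*d[...,None]-t)@R
for n in("wrist","scene"):
    c=imaging.calibration(n);p,d=imaging.camera(n);W=cast(c,d,n=="wrist")
    for k,B in(("green",(455,-214)),("red",(467,-279)),("glassgap",(530,-203))):
        B=np.array(B);r=np.hypot(*(np.moveaxis(W[...,:2],2,0)-B[:,None,None]));ok=d>0
        out=[]
        for a,b in((0,8),(8,13),(13,17),(17,20),(20,25)):
            m=ok&(r>=a)&(r<b)&(W[...,2]>35)&(W[...,2]<75);out.append((a,b,int(m.sum()),np.round(np.median(W[m][:,2]),1) if m.any() else None))
        print(n,k,out)
E
```

```text
wrist green [(0, 8, 227, np.float64(61.7)), (8, 13, 370, np.float64(61.7)), (13, 17, 457, np.float64(60.9)), (17, 20, 273, np.float64(51.8)), (20, 25, 783, np.float64(51.4))]
wrist red [(0, 8, 212, np.float64(61.6)), (8, 13, 341, np.float64(61.8)), (13, 17, 422, np.float64(60.9)), (17, 20, 266, np.float64(51.9)), (20, 25, 724, np.float64(51.4))]
wrist glassgap [(0, 8, 0, None), (8, 13, 10, np.float64(40.6)), (13, 17, 65, np.float64(40.2)), (17, 20, 100, np.float64(40.4)), (20, 25, 271, np.float64(40.1))]
scene green [(0, 8, 25, np.float64(61.7)), (8, 13, 40, np.float64(62.8)), (13, 17, 58, np.float64(59.6)), (17, 20, 37, np.float64(52.8)), (20, 25, 106, np.float64(50.3))]
scene red [(0, 8, 26, np.float64(62.0)), (8, 13, 45, np.float64(62.5)), (13, 17, 66, np.float64(59.8)), (17, 20, 32, np.float64(52.9)), (20, 25, 121, np.float64(51.0))]
scene glassgap [(0, 8, 23, np.float64(42.5)), (8, 13, 40, np.float64(41.9)), (13, 17, 36, np.float64(42.0)), (17, 20, 43, np.float64(42.2)), (20, 25, 84, np.float64(41.9))]
```

The depth shows the cap top at 61.7 mm and its collar at 51.5. Stopping hard at 55.7 was therefore the full 6 mm, and the cap is back level with the red one.

```bash
python3 -c "
from bench import env
print(env.hand_in())"
```

```text
the job is handed in; nothing more can be done
None
```

The job is handed in: the strip lies flat and released, wholly within the violet glass, and the green button was then pressed its full 6 mm and sprang back, at about 26 s, with the red button and bystanders left alone.

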